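Depth-gauge the guide tube of a solder jig

ROBOT

A 6-joint arm with a two-finger parallel gripper is mounted at the origin on the work surface. World frame = base frame: x ahead of the robot, y to its left, z up, the work surface at z = 0. Lengths are in m, angles in rad, forces in N, time in s.
With the tool pointing down it reaches from about 0.35 to 0.975 m from the base axis. Payload 4.9 kg.
Tool frame: the origin (TCP) lies at the very end of the fingers, on their centre line; the grasp point (between the pads) lies 19 mm behind it; z points along the fingers, y is the line along which they close (so a half turn about z gives the same grasp; the last joint's range is limited). The gripper opens to 85 mm and grips with 20 to 120 N. Pads are 22 mm wide; open, the fingers measure 114 mm over their backs; the gripper's body (76 mm by 85 mm) begins 54 mm behind the grasp point. The pads swing forward as they close: fully open they stand 13 mm farther back than shut.
Start: joints at [-1.442, 0.053, 1.613, -0, 1.476, -0.119], TCP at [0.153, -0.606, 0.231] pointing down, gripper open.
Joint ranges: [-3.01, 3.01], [-1.01, 2.22], [0.06, 2.58], [-1.02, 4.17], [0.09, 2.62], [-3.14, 3.14]. Speed limits (rad/s): [2.57, 2.57, 3.14, 3.14, 3.14, 3.14].

INTERFACE

Orientations are given as a rotation vector (axis times angle).
In Python, from station import * gives the robot as it stands.
- The arm moves only by the shell command python3 -m crank 'ROWS' [OPENING] [FORCE]. ROWS is JSON, a list of rows, each an object with "offset": the shift along the tool's x, y, z in m, a list of three; "twist": the turn, a rotation vector about the tool's x, y, z in degrees, a list of three. In form: [{"offset": [x, y, z], "twist": [rx, ry, rz]}, ...]. A call has 1 to 20 rows; each row is the pose to reach, as a shift and turn from the pose commanded when the call began, along the tool's axes at that moment; what a row does not reach only later rows make up. A row lasts 1/8 s, in which the tool goes at most 62.5 mm and 10.7 degrees, less where a joint would pass 70% of its speed; a pose out of reach is approached as far as the arm can. A call with a gripper value outside its range is refused whole. OPENING is the opening, from 0 (shut) to 1 (fully open), set as the call begins (- or left out, the last holds). The fingers move at their own pace and stop on an object; FORCE is the grip in N (left out, the last holds). Time passes only in rows, so rows that repeat a pose let the fingers close. It gives the time, the measured TCP pose, the force, the opening and the grip force at its end, in the units of the state.
- get_obs(): the state, without advancing time (a new reading comes with each control period).
- get_image(name): name is "scene" or "top" or "wrist"; returns the picture (420x560x3 uint8, red, green, blue); there is no depth.
- get_calibration(name): a dict with "intrinsics" (3x3 intrinsics, pixels), "world_from_camera" (4x4, takes a point from camera to world coordinates); the wrist camera has in their place "tool_from_camera" (4x4, takes a point from camera to tool coordinates, whose origin is the TCP and whose axes are the flange's). Camera axes: x right, y up, looking along -z (the intrinsics and any distortion apply to the point x, -y, -z); pixel columns grow to the right and rows downward; lengths in m; the calibration is good to about 2 mm. A picture is of the moment at which its call begins: read the wrist's pose just before it. get_calibration takes no time and is no camera call.
- finish_job(): hands the job in; it is judged then, once.
Trained networks look in the newest picture that a camera, given by its name, has taken for a name from the list of things; names that differ only in an ending like _2 or _b are one class to them, and where a whole thing is asked for, a point or a joint stands for the part that bears it (a point fixed in the world has none). Each returns a list of dicts, best first, with "confidence" (0 to 1); they miss things now and then, are a little off and sometimes report something else, mostly with a low value. They report only what shows in the picture. A call takes as long as a camera call. They do not tell look-alikes from the thing itself.
- cut_out(query, camera): "region" (420x560 bool, what is visible of it) and "rect" ([centre column, centre row, width, height] in pixels, round what is visible of it).
The state is a dict: "t": time; "q": joint angles; "dq": joint speeds; "effort": joint torques, N m; "tool_pos": TCP position; "tool_rot": TCP orientation; "contact_force": force on the tool from outside, world axes, zero at the start; "wrist_torque": the same for the moment, N m; "opening": finger opening in m; "grip_force": force on a finger pad.
Only numpy, scipy, OpenCV 4.12 (cv2) and the standard library are available. Lean on these libraries where they do the work, as an engineer would, in place of code of your own. Each camera call takes 0.05 s, during which the arm holds its last target. There are 200 camera calls.

TASK

Slide the solder jig across the bench, without lifting it, onto the blue mat and squarely up against the steel stop bar. Then take the orange gauge from its rest, push its rod into the jig's brass guide tube until the collar stops on the tube's mouth without ramming it, draw it out again, and finish still holding the gauge level, with its red tip over the middle of the white reading card and about a hand's breadth (10 cm) above it. Leave the jig home on the mat, and leave the solder spool, flux jar and screwdriver where they are.

Things in the scene. Friction and masses are not known exactly. Their poses are not given: they have to be found in the camera images.
- dock: Fixed place for the jig: blue mat 150 x 110 mm flush with the bench, and a steel stop bar 110 mm long (along y), 14 mm thick, 22 mm high at its -x end (the robot's side); the bar's stop face is at x = -65 mm. Origin on the bench where the centre of the jig's underside lies when the jig is home; there the jig's axes agree with the dock's.
- jig: Loose solder jig, about 0.85 kg: aluminium plate 130 (x) x 90 (y) x 15 mm, with a black upright grip near its -x end and a brass guide tube over its middle line, opening up and to +x. Origin at the centre of its underside, z up. It starts on the bench on the dock's +x side, 85 to 135 mm short of home and a little askew.
- jig_grip (a point): Point to grip on the jig's black grip: the grip is a block 30 (x) x 16 (y) x 50 mm high standing on the plate at jig x = -48 mm, its top 65 mm above the bench; this point is on its middle, 48 mm above the bench. Pinch it from above across y. The tube's parts stay beyond jig x = -35 mm.
- tube: Brass guide tube fixed to the jig: 80 mm long, 28 mm outside, 15 mm bore, open at both ends. Origin at the centre of its lower end (jig x -25, z 30 mm); its z axis runs along the bore, up and out of the mouth, 30 degrees above level in the jig's +x direction; its y axis is level and the same as the jig's y.
- tube_mouth (a point): Centre of the tube's upper mouth, 80 mm along the tube's z; on the jig at x +44, y 0, z 70 mm.
- gauge: Loose gauge, 90 g, 175 mm long, lying level on its rest, axis 50 mm above the bench. Orange square handle 90 x 18 x 18 mm centred on the origin; towards -x a dark collar 26 mm in diameter (x -45 to -55 mm), then a steel rod 10 mm in diameter with red tip (x -55 to -130 mm). x axis along it away from the tip, z up as it lies. Balance point about 12 mm tipwards of the origin. Grip the handle across y.
- gauge_tip (a point): The end of the red tip, on the gauge's axis, at gauge x = -130 mm.
- gauge_collar (a point): Centre of the collar's front face (the face that stops on the tube's mouth), at gauge x = -55 mm; 75 mm of rod stand ahead of it.
- rest: Fixed grey rest of the gauge, base 165 x 50 x 8 mm, origin on the bench below the gauge's origin, same heading. Two posts, each 12 mm thick, carry the gauge in notches: one under the handle at x = +36 mm (lips 47 mm high), one under the rod at x = -95 mm (lips 53 mm high). From x = -45 to +30 mm only the base is below the gauge. Lift the gauge straight up.
- card_mid (a point): Middle of the top face of the white reading card, a fixed plate 120 x 120 x 4 mm on the bench with a red cross through its middle.
- spool: Bystander: green solder spool standing on its flange, 54 mm diameter, 36 mm high. Origin at the centre of its underside.
- fluxjar: Bystander: amber closed flux jar, 44 mm diameter, 50 mm high. Origin at the centre of its underside.
- driver: Bystander: screwdriver lying on the bench, 150 mm long, along its x. Origin under it.
Mind the look-alikes: they are no part of the job. There is more than one size of the jig; the one meant has the size given above.

How it is judged:
By the outcome, as a careful person would: the job done as asked, in the order asked, and still so for the second after the job is handed in, while the arm keeps its last pose, push and grip.
It also fails if it takes over 64 s, if anything falls off the work surface, if the arm or the gripper's body presses on something with over 40 N, if the wrist force passes 120 N, or if a joint passes its speed limit or range.

## Working session

There is one attempt and no reset: what is moved stays moved. The work goes in short steps, Python scripts to look and compute and a shell command to move; the robot and the scene stay as the last step left them, time stands still between calls to the robot, and variables do not carry over. Pictures are saved under pics/ and viewed, at most 14 in all, crops included, and the job is handed in when it is done.

```bash
mkdir -p pics; ls
python3 - <<'E'
from station import *
import cv2,numpy as np
for n in("scene","top"):
    cv2.imwrite(f"pics/{n}0.png",get_image(n)[:,:,::-1])
    c=get_calibration(n);print(n,{k:np.round(v,3).tolist() if not isinstance(v,str) else v for k,v in c.items()})
c=get_calibration("wrist");print({k:np.round(v,4).tolist() for k,v in c.items()})
print(get_obs())
E
```

```text
pics
scene {'intrinsics': [[493.004, 0.0, 282.056], [0.0, 493.004, 206.616], [0.0, 0.0, 1.0]], 'world_from_camera': [[0.631, -0.506, 0.588, 1.201], [0.776, 0.41, -0.48, -0.589], [0.002, 0.759, 0.651, 0.779], [0.0, 0.0, 0.0, 1.0]]}
top {'intrinsics': [[539.388, 0.0, 280.575], [0.0, 539.388, 211.856], [0.0, 0.0, 1.0]], 'world_from_camera': [[-0.025, 0.99, -0.14, 0.359], [-1.0, -0.026, -0.007, -0.056], [-0.01, 0.14, 0.99, 1.401], [0.0, 0.0, 0.0, 1.0]]}
{'intrinsics': [[352.0796, 0.0, 276.6942], [0.0, 352.0796, 206.9799], [0.0, 0.0, 1.0]], 'tool_from_camera': [[0.0006, 0.9563, 0.2925, 0.0746], [1.0, -0.0006, -0.0001, -0.0003], [0.0001, 0.2925, -0.9563, -0.1428], [0.0, 0.0, 0.0, 1.0]]}
{'t': 0.1, 'q': array([-1.44204758e+00,  5.32811627e-02,  1.61414520e+00, -1.59658545e-05,
        1.47601403e+00, -1.18956075e-01]), 'dq': array([ 6.26858666e-05, -9.62023423e-04, -3.66732476e-03,  2.00280892e-03,
        1.13759729e-03,  9.07084504e-04]), 'effort': array([ 5.08088010e-05, -3.94907606e+01, -3.71365356e+01, -1.25985530e-04,
        3.92815928e-03, -6.06928822e-06]), 'tool_pos': array([ 0.15318708, -0.6053557 ,  0.23019883]), 'tool_rot': array([-3.11569454e+00, -3.87873967e-01,  3.91522387e-05]), 'contact_force': array([ 0.58519994, -0.1760081 ,  0.45787383]), 'wrist_torque': array([-0.00665455,  0.00866023, -0.00752462]), 'grip_force': 0.0, 'opening': 0.08550282919048247}
```

View pics/scene0.png

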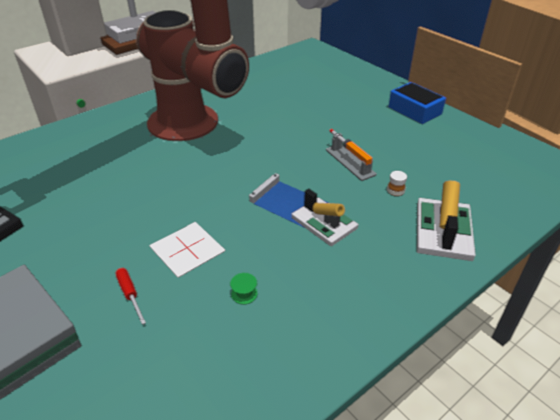

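View pics/top0.png

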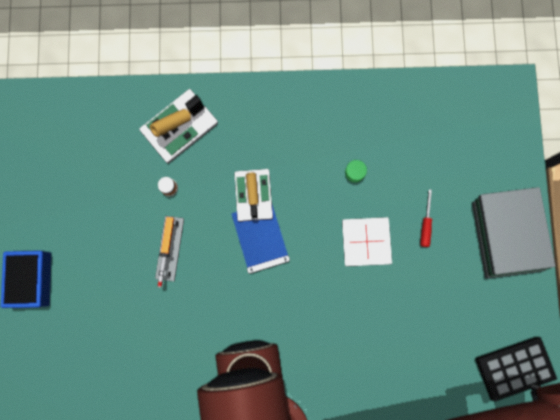

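The intended jig must be the one at scene (325,215) / top (254,195), about 36x50 px, which is 130x90 mm at 385 px/m. The look-alike is the larger jig at scene (445,225) / top (178,125). The gauge is at top (166,250), the bar at (268,265), the card at (367,241), the spool at (356,171), the jar at (167,186) and the driver at (427,220).

```bash
cat > h.py <<'E'
from station import *
import cv2,numpy as np
from scipy.spatial.transform import Rotation as R
def cam(n,o=None):
    c=get_calibration(n);K=np.array(c["intrinsics"])
    if n=="wrist":
        T=np.eye(4);T[:3,:3]=R.from_rotvec(o["tool_rot"]).as_matrix();T[:3,3]=o["tool_pos"]
        return K,T@np.array(c["tool_from_camera"])
    return K,np.array(c["world_from_camera"])
def p2w(px,z,n,o=None):
    K,T=cam(n,o);px=np.atleast_2d(np.array(px,float))
    d=np.c_[(px[:,0]-K[0,2])/K[0,0],-(px[:,1]-K[1,2])/K[1,1],-np.ones(len(px))]@T[:3,:3].T
    return T[:3,3]+d*((z-T[2,3])/d[:,2])[:,None]
def w2p(p,n,o=None):
    K,T=cam(n,o);c=(np.atleast_2d(p)-T[:3,3])@T[:3,:3]
    return np.c_[K[0,0]*c[:,0]/-c[:,2]+K[0,2],K[1,1]*c[:,1]/c[:,2]+K[1,2]]
def box(mask,z,n,o=None):
    ct=max(cv2.findContours(mask.astype(np.uint8),cv2.RETR_EXTERNAL,cv2.CHAIN_APPROX_NONE)[0],key=cv2.contourArea)[:,0,:]
    w=p2w(ct,z,n,o)[:,:2].astype(np.float32)
    (c,s,a)=cv2.minAreaRect(w*1000);return np.round(c,1),np.round(s,1),round(a,1)
E
python3 - <<'E'
from h import *
im=get_image("top")
cv2.imwrite("pics/topc.png",cv2.resize(im[140:300,140:300,::-1],None,fx=3.7,fy=3.7,interpolation=cv2.INTER_CUBIC))
for q,z in (("jig",.015),("dock",0),("gauge",.05),("rest",.008),("card_mid",.004),("spool",.03),("fluxjar",.05),("driver",.01),("jig_grip",.065),("tube",.06)):
    for r in cut_out(q,"top")[:3]:
        print(q,round(r["confidence"],2),np.round(r["rect"]).tolist(),*box(r["region"],z,"top"))
E
```

```text
jig 0.79 [180.0, 126.0, 79.0, 71.0] [796.5 218.1] [124.9 175.5] 38.5
jig 0.55 [255.0, 195.0, 36.0, 51.0] [603.2  23.8] [130.   91.6] 1.9
dock 0.55 [259.0, 241.0, 58.0, 64.0] [494.1   9.3] [164.5 113.2] 15.2
gauge 0.93 [166.0, 252.0, 16.0, 71.0] [459.8 245.7] [ 23.4 172.4] 83.5
rest 0.81 [171.0, 250.0, 31.0, 65.0] [470.  233.5] [ 34.1 164.2] 80.8
card_mid 0.72 [367.0, 240.0, 54.0, 48.0] [ 475.  -267.4] [125.3 124.8] 2.1
spool 0.83 [357.0, 171.0, 27.0, 22.0] [ 656.8 -245.1] [57.3 55.6] 88.5
fluxjar 0.62 [167.0, 186.0, 23.0, 21.0] [626.2 239.8] [50.5 42. ] 26.0
driver 0.87 [425.0, 217.0, 16.0, 54.0] [ 524.1 -425.6] [ 27.6 134.7] 80.9
driver 0.34 [172.0, 249.0, 30.0, 62.0] [469.  232.2] [ 27.3 160.4] 79.9
jig_grip 0.88 [176.0, 126.0, 72.0, 73.0] [781.1 207.8] [121.  171.5] 38.4
jig_grip 0.74 [250.0, 189.0, 10.0, 36.0] [612.7  22.4] [81.  28.9] 3.8
jig_grip 0.67 [252.0, 195.0, 37.0, 54.0] [595.2  21.1] [127.   86.8] 2.8
tube 0.81 [251.0, 189.0, 13.0, 35.0] [613.6  25.1] [80.1 26.6] 1.3
tube 0.73 [168.0, 120.0, 37.0, 28.0] [791.1 232.1] [ 39. 108.] 25.1
```

View pics/topc.png

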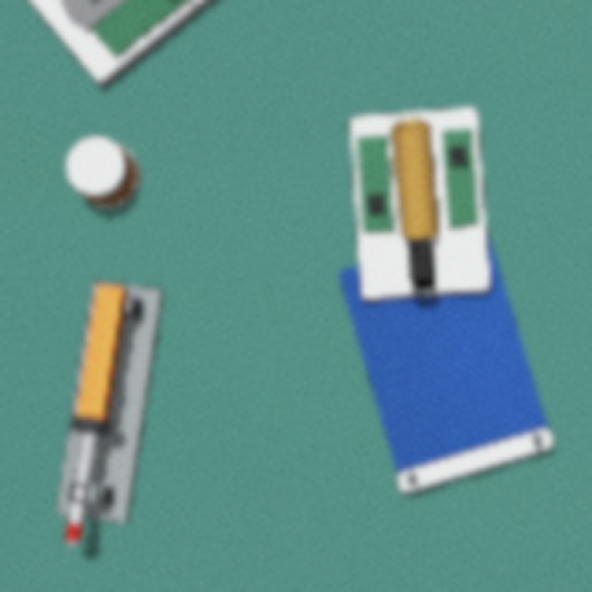

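The crop shows the small jig, white plate at crop (425,205), grip at (422,265), tube pointing up-image to +x. The dock is rotated about +15° and its bar runs from (405,480) to (548,438). The gauge tip (73,535) points towards the robot. Sizes match: plate 130x91 mm versus 175x125 mm for the look-alike.

```bash
cat >> h.py <<'E'
def Rt(yaw,p=0):
    a,b=np.radians([yaw,p]);x=np.array([np.cos(b)*np.cos(a),np.cos(b)*np.sin(a),np.sin(b)]);y=np.array([np.sin(a),-np.cos(a),0])
    return np.c_[x,y,np.cross(x,y)]
def rel(pos,yaw,p=0,back=0,frm=None):
    """row to put TCP (or the point `back` behind the TCP) at pos; frm=(pos,yaw,pitch) commanded pose"""
    o=get_obs()
    R0,p0=(R.from_rotvec(o["tool_rot"]).as_matrix(),o["tool_pos"]) if frm is None else (Rt(*frm[1:]),np.array(frm[0]))
    R1=Rt(yaw,p);t=np.array(pos)+back*R1[:,2]
    print("offset",np.round(R0.T@(t-p0),4).tolist(),"twist",np.round(R.from_matrix(R0.T@R1).as_rotvec(degrees=True),2).tolist(),"TCP->",np.round(t,4))
E
python3 -c "
from h import *
rel([.53,.02,.2],3)"
```

```text
offset [0.5187, -0.5144, 0.0313] twist [-0.0, -0.0, 11.2] TCP-> [0.53 0.02 0.2 ]
```

```bash
python3 -m crank '[{"offset":[0.519,-0.514,0.031],"twist":[0,0,11.2]},{"offset":[0.519,-0.514,0.031],"twist":[0,0,11.2]},{"offset":[0.519,-0.514,0.031],"twist":[0,0,11.2]},{"offset":[0.519,-0.514,0.031],"twist":[0,0,11.2]},{"offset":[0.519,-0.514,0.031],"twist":[0,0,11.2]},{"offset":[0.519,-0.514,0.031],"twist":[0,0,11.2]},{"offset":[0.519,-0.514,0.031],"twist":[0,0,11.2]},{"offset":[0.519,-0.514,0.031],"twist":[0,0,11.2]},{"offset":[0.519,-0.514,0.031],"twist":[0,0,11.2]},{"offset":[0.519,-0.514,0.031],"twist":[0,0,11.2]},{"offset":[0.519,-0.514,0.031],"twist":[0,0,11.2]},{"offset":[0.519,-0.514,0.031],"twist":[0,0,11.2]},{"offset":[0.519,-0.514,0.031],"twist":[0,0,11.2]},{"offset":[0.519,-0.514,0.031],"twist":[0,0,11.2]}]' 1
python3 - <<'E'
from h import *
o=get_obs();im=get_image("wrist");np.save("w1.npy",im);np.save("o1.npy",o,allow_pickle=True)
cv2.imwrite("pics/w1.png",im[:,:,::-1])
for q,z in (("jig",.015),("dock",0),("jig_grip",.065),("tube",.06),("gauge",.05)):
    for r in cut_out(q,"wrist")[:2]: print(q,round(r["confidence"],2),np.round(r["rect"]).tolist(),*box(r["region"],z,"wrist",o))
E
```

```text
t: 2.4
tool_pos: [0.5301, 0.0195, 0.2002]
tool_rot: [3.14, 0.083, -0.001]
contact_force: [0.1, -0.2, -0.0]
opening: 0.0854
grip_force: 0.0
jig 0.84 [278.0, 99.0, 105.0, 163.0] [600.8  23.6] [137.6  89.4] 3.0
dock 0.73 [286.0, 222.0, 143.0, 162.0] [488.    5.2] [176.8 116.4] 14.1
dock 0.67 [277.0, 80.0, 38.0, 112.0] [617.6  24.2] [95.6 33. ] 3.5
tube 0.97 [278.0, 79.0, 37.0, 112.0] [615.7  24.4] [79.6 28. ] 2.3
gauge 0.75 [20.0, 247.0, 32.0, 178.0] [459.  246.2] [ 30.5 180.2] 80.9
```

View pics/w1.png

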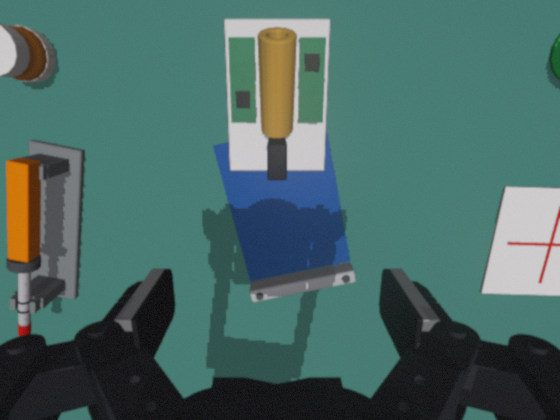

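The wrist view shows plate corners at about (225,19), (330,19), (326,171) and (229,171), the grip top near (277,150), mat corners at (214,147) and (350,264), and the bar's stop-face foot from (249,280) to (350,264). The gauge is at far left.

Run:
```python
from h import *
o=np.load("o1.npy",allow_pickle=True).item();im=np.load("w1.npy")
w=lambda px,z:np.round(p2w(px,z,"wrist",o)[:,:2]*1000,1)
hsv=cv2.cvtColor(im,cv2.COLOR_RGB2HSV)
wh=((hsv[...,1]<40)&(hsv[...,2]>150)).astype(np.uint8)[:200,200:350]
full=np.zeros(im.shape[:2],np.uint8);full[:200,200:350]=wh
print("plate",box(full,.015,"wrist",o))
P=w([(225,19),(330,19),(326,171),(229,171)],.015);print(P.tolist(),P.mean(0))
print("grip bottom front, top",w([(268,178),(287,178)],.015).tolist(),w([(267,138),(288,138)],.065).tolist())
# bar: sample colour down columns
F=[]
for c in range(256,346,10):
    col=im[250:305,c].astype(int)
    b=250+np.argmax((col[:,2]-col[:,0])<30)           # end of blue mat
    v=hsv[250:305,c,2]; t=b+np.argmax((col[b-250:].min(1)>125))  # bright top begins
    F.append((c,b,t))
F=np.array(F);print(F.tolist())
for k,z in ((1,0.),(2,.022)):
    q=p2w(F[:,[0,k]],z,"wrist",o);s=np.polyfit(q[:,1],q[:,0],1);print("edge z",z,"x=%.4f at y=0, yaw %.2f"%(s[1],-np.degrees(np.arctan(s[0]))),np.round(np.polyval(s,q[:,1])-q[:,0],4).tolist())
print("bar top ends front L,R",w([(250,288),(353,272)],.022).tolist(),"back",w([(252,300),(355,283)],.022).tolist())
bl=((hsv[...,0]>105)&(hsv[...,0]<125)&(hsv[...,1]>130))
bl[:, :190]=0;bl[:,380:]=0
print("mat",box(bl,0,"wrist",o)); 
B=[];
for r in range(160,260,10):
    cs=np.where(bl[r])[0];B.append((r,cs.min(),cs.max()+1))
B=np.array(B)
for k in(1,2):
    q=p2w(B[2:,[k,0]],0,"wrist",o);s=np.polyfit(q[:,0],q[:,1],1);print("side yaw",np.degrees(np.arctan(s[0])),"y at x=.48",np.polyval(s,.48))
```

```text
plate (array([604.7,  23.7]), array([128.1,  89. ]), 3.0)
[[666.4, 70.3], [671.1, -17.5], [542.3, -26.4], [537.4, 65.2]] [604.3  22.9]
grip bottom front, top [[532.6, 28.1], [533.6, 10.0]] [[575.3, 29.6], [576.2, 13.3]]
[[256, 280, 298], [266, 279, 293], [276, 276, 296], [286, 274, 274], [296, 272, 272], [306, 270, 282], [316, 268, 268], [326, 266, 266], [336, 265, 274]]
edge z 0.0 x=0.4253 at y=0, yaw 15.49 [-0.0002, 0.001, -0.0002, -0.0003, -0.0003, -0.0003, -0.0003, -0.0003, 0.0009]
edge z 0.022 x=0.4268 at y=0, yaw 25.72 [0.0033, 0.0018, 0.0098, -0.0118, -0.0098, 0.0063, -0.0057, -0.0037, 0.0099]
bar top ends front L,R [[418.2, 41.1], [441.9, -62.3]] back [[404.3, 38.6], [429.6, -65.8]]
mat (array([501.1,  10.1]), array([149.3, 109.3]), 15.5)
side yaw 15.819861293037901 y at x=.48 0.06026612229230263
side yaw 15.833299390208847 y at x=.48 -0.05285799517501366
```

```bash
python3 -m crank '[{"offset":[0.0266,0,0.05],"twist":[0,0,-0.1]},{"offset":[0.0266,0,0.1],"twist":[0,0,-0.1]},{"offset":[0.0266,0,0.14],"twist":[0,0,-0.1]},{"offset":[0.0266,0,0.16],"twist":[0,0,-0.1]},{"offset":[0.0266,0,0.171],"twist":[0,0,-0.1]},{"offset":[0.0266,0,0.171],"twist":[0,0,-0.1]}]' 1 60
python3 -m crank '[{"offset":[0,0,0],"twist":[0,0,0]},{"offset":[0,0,0],"twist":[0,0,0]},{"offset":[0,0,0],"twist":[0,0,0]},{"offset":[0,0,0],"twist":[0,0,0]},{"offset":[0,0,0],"twist":[0,0,0]},{"offset":[0,0,0],"twist":[0,0,0]}]' 0 60
python3 - <<'E'
from h import *
o=get_obs();print(o["wrist_torque"],o["contact_force"])
R0=R.from_rotvec(o["tool_rot"]).as_matrix();print(np.degrees(np.arctan2(R0[1,0],R0[0,0])),o["tool_pos"])
c=np.array([.4912,.0074]);y=15.6;u=np.array([np.cos(np.radians(y)),np.sin(np.radians(y))])
for s in(.06,.025,.006,0,-.003):
    g=c-(.048-s)*u;print(s,end=" ");rel([*g,.029],y)
E
```

```text
t: 3.45
tool_pos: [0.5574, 0.0209, 0.0298]
tool_rot: [3.14, 0.085, 0.001]
contact_force: [-0.4, 0.1, 1.1]
opening: 0.0855
grip_force: 0.0
t: 4.2
tool_pos: [0.5572, 0.0208, 0.0298]
tool_rot: [3.14, 0.085, 0.001]
contact_force: [-0.6, -2.9, 3.8]
opening: 0.0154
grip_force: 59.8
[-0.29743233  0.18085082 -0.03978299] [-0.60405119 -2.92861317  3.84246697]
3.096251843315765 [0.55724336 0.02080265 0.02983256]
0.06 offset [-0.055, 0.0072, 0.0008] twist [0.03, -0.02, -12.5] TCP-> [0.5028 0.0106 0.029 ]
0.025 offset [-0.0891, 0.0148, 0.0008] twist [0.03, -0.02, -12.5] TCP-> [0.469  0.0012 0.029 ]
0.006 offset [-0.1077, 0.0189, 0.0008] twist [0.03, -0.02, -12.5] TCP-> [ 0.4507 -0.0039  0.029 ]
0 offset [-0.1135, 0.0202, 0.0008] twist [0.03, -0.02, -12.5] TCP-> [ 0.445  -0.0055  0.029 ]
-0.003 offset [-0.1165, 0.0209, 0.0008] twist [0.03, -0.02, -12.5] TCP-> [ 0.4421 -0.0063  0.029 ]
```

```bash
python3 -m crank '[{"offset":[-0.009,0.001,0],"twist":[0,0,-2]},{"offset":[-0.018,0.002,0],"twist":[0,0,-4]},{"offset":[-0.028,0.0035,0],"twist":[0,0,-6.5]},{"offset":[-0.038,0.005,0],"twist":[0,0,-9]},{"offset":[-0.047,0.006,0],"twist":[0,0,-11]},{"offset":[-0.055,0.0072,0],"twist":[0,0,-12.5]},{"offset":[-0.064,0.0092,0],"twist":[0,0,-12.5]},{"offset":[-0.073,0.0112,0],"twist":[0,0,-12.5]},{"offset":[-0.081,0.013,0],"twist":[0,0,-12.5]},{"offset":[-0.0891,0.0148,0],"twist":[0,0,-12.5]},{"offset":[-0.096,0.0163,0],"twist":[0,0,-12.5]},{"offset":[-0.102,0.0176,0],"twist":[0,0,-12.5]},{"offset":[-0.106,0.0185,0],"twist":[0,0,-12.5]},{"offset":[-0.1077,0.0189,0],"twist":[0,0,-12.5]},{"offset":[-0.1077,0.0189,0],"twist":[0,0,-12.5]}]'
python3 - <<'E'
from h import *
o=get_obs();print(o["wrist_torque"],o["contact_force"])
im=get_image("wrist");cv2.imwrite("pics/w2.png",im[:,:,::-1]);rel([.445,-.0055,.0298],15.6)
im=get_image("top");cv2.imwrite("pics/t2.png",cv2.resize(im[180:300,200:320,::-1],None,fx=5,fy=5,interpolation=cv2.INTER_CUBIC))
E
```

```text
t: 6.08
tool_pos: [0.4507, -0.0037, 0.0298]
tool_rot: [3.112, 0.426, 0.001]
contact_force: [3.0, 0.8, 5.2]
opening: 0.0153
grip_force: 61.6
[ 0.1499061  -0.45892023 -0.04942295] [2.95804619 0.82913145 5.1572012 ]
offset [-0.006, 0.0002, 0.0] twist [0.02, -0.02, -0.01] TCP-> [ 0.445  -0.0055  0.0298]
```

View pics/w2.png

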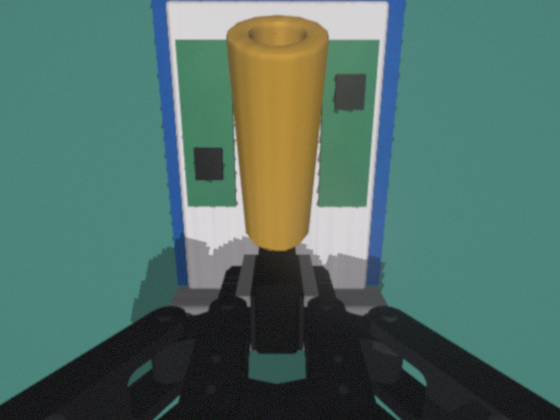

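The plate (180–372 at row 200) sits centred and square between the mat's blue margins, with the bar just beyond at row 297. I'll press on gently.

```bash
python3 -m crank '[{"offset":[-0.002,0,0],"twist":[0,0,0]},{"offset":[-0.004,0.0001,0],"twist":[0,0,0]},{"offset":[-0.005,0.0002,0],"twist":[0,0,0]},{"offset":[-0.006,0.0002,0],"twist":[0,0,0]},{"offset":[-0.006,0.0002,0],"twist":[0,0,0]}]'
python3 -c "
from station import *
o=get_obs();print(o['wrist_torque'],o['contact_force'])"
python3 -m crank '[{"offset":[-0.0007,0,0],"twist":[0,0,0]},{"offset":[-0.0014,0,0],"twist":[0,0,0]},{"offset":[-0.002,0,0],"twist":[0,0,0]},{"offset":[-0.002,0,0],"twist":[0,0,0]}]'
python3 -c "
from station import *
o=get_obs();print(o['wrist_torque'],o['contact_force'])"
```

```text
t: 6.8
tool_pos: [0.4458, -0.0052, 0.0298]
tool_rot: [-3.112, -0.426, -0.004]
contact_force: [8.0, 2.2, 1.9]
opening: 0.0152
grip_force: 61.3
[ 0.23751441 -0.93397565  0.09432261] [7.99361625 2.16990932 1.89719549]
t: 7.3
tool_pos: [0.4455, -0.0053, 0.03]
tool_rot: [-3.112, -0.426, -0.012]
contact_force: [13.8, 5.6, -2.8]
opening: 0.0153
grip_force: 60.5
[ 0.64518213 -2.05768188  0.21959727] [13.77550061  5.60067851 -2.76246595]
```

```bash
python3 -m crank '[{"offset":[0.001,0,0],"twist":[0,0,0]},{"offset":[0.002,0,0],"twist":[0,0,0]},{"offset":[0.002,0,0],"twist":[0,0,0]}]'
python3 -m crank '[{"offset":[0,0,0],"twist":[0,0,0]},{"offset":[0,0,0],"twist":[0,0,0]},{"offset":[0,0,0],"twist":[0,0,0]},{"offset":[0,0,0],"twist":[0,0,0]},{"offset":[0,0,-0.02],"twist":[0,0,0]},{"offset":[0,0,-0.07],"twist":[0,0,0]},{"offset":[0,0,-0.12],"twist":[0,0,0]},{"offset":[0.04,0,-0.17],"twist":[0,0,0]},{"offset":[0.04,0,-0.17],"twist":[0,0,0]},{"offset":[0.04,0,-0.17],"twist":[0,0,0]}]' 1
python3 - <<'E'
from h import *
o=get_obs();im=get_image("wrist");np.save("w3.npy",im);np.save("o3.npy",o,allow_pickle=True)
for q,z in (("jig",.015),("dock",0),("tube",.06),("gauge",.05),("card_mid",.004),("rest",.008)):
    for r in cut_out(q,"wrist")[:1]: print(q,round(r["confidence"],2),np.round(r["rect"]).tolist(),*box(r["region"],z,"wrist",o))
cv2.imwrite("pics/w3.png",im[:,:,::-1])
E
```

```text
t: 7.68
tool_pos: [0.4458, -0.0052, 0.0298]
tool_rot: [3.112, 0.427, 0.004]
contact_force: [6.1, 1.5, 3.1]
opening: 0.0151
grip_force: 61.3
t: 8.93
tool_pos: [0.4828, 0.0054, 0.1987]
tool_rot: [-3.112, -0.427, 0.002]
contact_force: [-0.7, -0.6, -0.4]
opening: 0.0856
grip_force: 0.0
jig 0.72 [278.0, 177.0, 104.0, 160.0] [482.5   5.5] [149.9  89.5] 15.7
tube 0.76 [277.0, 164.0, 38.0, 96.0] [504.6  11.8] [75.8 28.3] 15.2
gauge 0.56 [13.0, 94.0, 26.0, 134.0] [496.9 226.8] [101.5  20. ] 2.6
card_mid 0.89 [505.0, 249.0, 105.0, 128.0] [ 476.7 -266.4] [120.8 122.8] 1.5
rest 0.73 [38.0, 117.0, 76.0, 189.0] [468.  241.1] [ 51.4 171.9] 82.0
```

View pics/w3.png

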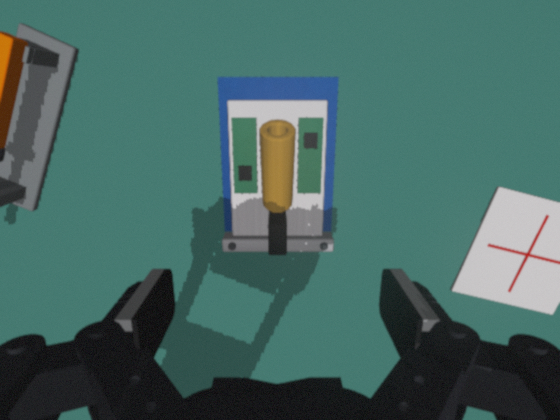

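The jig is home: the plate's inner edge meets the bar at row 237 and its side margins (223–228, 328–335) are equal. The tube mouth is at (277,129) and the card cross at (528,253).

Run:
```python
from h import *
o=np.load("o3.npy",allow_pickle=True).item();im=np.load("w3.npy")
w=lambda px,z,oo=o:np.round(p2w(px,z,"wrist",oo)[:,:2]*1000,1)
hsv=cv2.cvtColor(im,cv2.COLOR_RGB2HSV)
r=cut_out("tube","top")
full=np.zeros(im.shape[:2],bool);full[85:205,215:345]=((hsv[...,1]<60)&(hsv[...,2]>120))[85:205,215:345]
print("white",box(full,.015,"wrist",o))
far=[];L=[];Rr=[]
for c in list(range(235,258,3))+list(range(298,325,3)):
    rows=np.where(full[:,c])[0];far.append((c,rows.min()))
for r_ in range(110,200,5):
    cs=np.where(full[r_])[0];L.append((cs.min(),r_));Rr.append((cs.max()+1,r_))
q=p2w(far,.015,"wrist",o);s=np.polyfit(q[:,1],q[:,0],1);yf=-np.degrees(np.arctan(s[0]))
l=p2w(L,.015,"wrist",o);r2=p2w(Rr,.015,"wrist",o)
ss=[np.degrees(np.arctan(np.polyfit(a[:,0],a[:,1],1)[0])) for a in(l,r2)]
print("yaws",yf,ss)
y=np.radians(15.6);u=np.array([np.cos(y),np.sin(y)]);v=np.array([-u[1],u[0]])
lat=((l[:,:2]@v).mean()+(r2[:,:2]@v).mean())/2;fx=(q[:,:2]@u).mean()
print("width",(l[:,:2]@v).mean()-(r2[:,:2]@v).mean())
C=u*(fx-.065)+v*lat;print("jig centre",C,"grip-based",np.array([.4458,-.0052])+.048*u)
print("mouth expected",C+.044*u,"pix mouth->",w([(277,129)],.070), "expected px",w2p([*(C+.044*u),.07],"wrist",o))
print("card",w([(528,253)],.004))
o1=np.load("o1.npy",allow_pickle=True).item()
print("gauge pts in w1 (z=.059 handle top corners; tip .05)",w([(6,158),(41,158),(36,262),(7,262)],.059,o1).tolist(),w([(24,329)],.05,o1).tolist())
```

```text
white (array([507.5,  12.3]), array([96.3, 89.7]), 15.7)
yaws 15.646671868594781 [np.float64(15.719995806942926), np.float64(15.858801382562808)]
width 0.08951137064356933
jig centre [0.49141439 0.00728502] grip-based [0.4920318  0.00770815]
mouth expected [0.53379354 0.01911749] pix mouth-> [[533.8  19.8]] expected px [[277.812961  129.2869365]]
card [[ 477.3 -268.3]]
gauge pts in w1 (z=.059 handle top corners; tip .05) [[547.6, 239.9], [549.1, 211.6], [455.6, 229.2], [454.2, 254.9]] [[377.9, 257.9]]
```

```bash
python3 -c "
from h import *
rel([.49,.24,.19],-7)"
```

```text
offset [0.0701, -0.2241, 0.0086] twist [-0.02, 0.07, 22.59] TCP-> [0.49 0.24 0.19]
```

```bash
python3 -m crank '[{"offset":[0.015,-0.05,0.002],"twist":[0,0,5]},{"offset":[0.03,-0.1,0.004],"twist":[0,0,10]},{"offset":[0.05,-0.155,0.006],"twist":[0,0,16]},{"offset":[0.065,-0.205,0.008],"twist":[0,0,21]},{"offset":[0.07,-0.224,0.009],"twist":[0,0,22.6]},{"offset":[0.07,-0.224,0.009],"twist":[0,0,22.6]},{"offset":[0.07,-0.224,0.009],"twist":[0,0,22.6]}]'
python3 - <<'E'
from h import *
o=get_obs();im=get_image("wrist");np.save("w4.npy",im);np.save("o4.npy",o,allow_pickle=True);print(o["tool_pos"],o["tool_rot"])
cv2.imwrite("pics/w4.png",im[:,:,::-1])
for q,z in (("gauge",.05),("rest",.008)):
    for r in cut_out(q,"wrist")[:1]: print(q,round(r["confidence"],2),np.round(r["rect"]).tolist(),*box(r["region"],z,"wrist",o))
E
```

```text
t: 10.2
tool_pos: [0.4904, 0.2392, 0.1901]
tool_rot: [3.135, -0.192, -0.0]
contact_force: [-0.6, -0.3, 0.9]
opening: 0.0857
grip_force: 0.0
[0.49036612 0.23924106 0.19012721] [ 3.13518017e+00 -1.91933623e-01 -4.40576030e-04]
gauge 0.9 [273.0, 222.0, 29.0, 196.0] [458.4 246.2] [ 25.2 177.2] 83.6
rest 0.94 [275.0, 200.0, 59.0, 179.0] [464.4 245. ] [ 50.1 179.4] 81.3
```

View pics/w4.png

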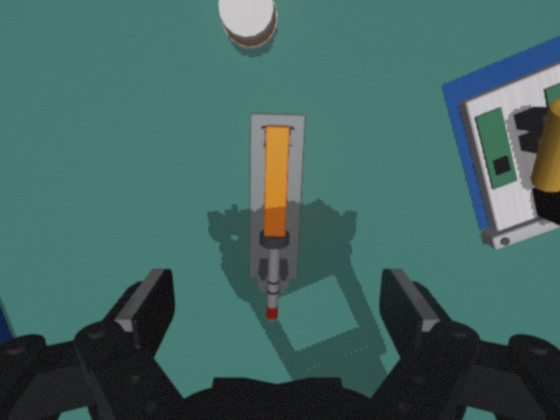

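The gauge lies on its rest under the gripper: handle from (278,127) to (275,236), tip end at (272,319).

Run:
```python
from h import *
o=np.load("o4.npy",allow_pickle=True).item();im=np.load("w4.npy")
hsv=cv2.cvtColor(im,cv2.COLOR_RGB2HSV)
m=((hsv[...,0]>8)&(hsv[...,0]<22)&(hsv[...,1]>180)&(hsv[...,2]>120));m[:, :240]=0;m[:,310:]=0;m[:100]=0
print("handle",box(m,.059,"wrist",o))
md=[]
for r in range(135,232,4):
    cs=np.where(m[r])[0];md.append(((cs.min()+cs.max()+1)/2,r))
q=p2w(md,.059,"wrist",o);s=np.polyfit(q[:,0],q[:,1],1);yaw=np.degrees(np.arctan(s[0]))
rows=np.where(m[:,276])[0];e=p2w([(278,rows.min()),(275,rows.max()+1)],.059,"wrist",o)
print("yaw",yaw,rows.min(),rows.max(),e[:,:2],np.linalg.norm(e[0]-e[1]))
red=((hsv[...,0]<6)|(hsv[...,0]>174))&(hsv[...,1]>150)&(hsv[...,2]>60);red[:300]=0;red[:,:255]=0;red[:,290:]=0
rr=np.argwhere(red);tip=p2w([(rr[:,1].mean(),rr[:,0].max()+1)],.05,"wrist",o)[0];print("tip",tip,rr.min(0),rr.max(0))
O=e.mean(0)[:2];d=O-tip[:2];print("origin",O,"tip dist",np.linalg.norm(d),"yaw tip",np.degrees(np.arctan2(d[1],d[0])))
yaw=round(np.degrees(np.arctan2(d[1],d[0])),1)
u=np.array([np.cos(np.radians(yaw)),np.sin(np.radians(yaw))])
rel([*(O-.006*u),.05],yaw,back=.019)
```

```text
handle (array([500.7, 239.1]), array([16.8, 88.6]), 81.2)
yaw -8.872864297389004 127 235 [[0.54417632 0.2318357 ]
 [0.45615056 0.24502396]] 0.08900822125354102
tip [0.37068874 0.25891902 0.05      ] [308 267] [318 276]
origin [0.50016344 0.23842983] tip dist 0.13108586864134283 yaw tip -8.992407527123097
offset [0.0035, -0.0009, 0.1594] twist [0.0, -0.01, 1.92] TCP-> [0.4942 0.2394 0.031 ]
```

```bash
python3 -m crank '[{"offset":[0.0035,-0.0009,0.05],"twist":[0,0,1.9]},{"offset":[0.0035,-0.0009,0.1],"twist":[0,0,1.9]},{"offset":[0.0035,-0.0009,0.135],"twist":[0,0,1.9]},{"offset":[0.0035,-0.0009,0.155],"twist":[0,0,1.9]},{"offset":[0.0035,-0.0009,0.1594],"twist":[0,0,1.9]},{"offset":[0.0035,-0.0009,0.1594],"twist":[0,0,1.9]}]' 1
python3 -m crank '[{"offset":[0,0,0],"twist":[0,0,0]},{"offset":[0,0,0],"twist":[0,0,0]},{"offset":[0,0,0],"twist":[0,0,0]},{"offset":[0,0,0],"twist":[0,0,0]},{"offset":[0,0,0],"twist":[0,0,0]},{"offset":[0,0,0],"twist":[0,0,0]}]' 0 70
python3 -m crank '[{"offset":[0,0,-0.01],"twist":[0,0,0]},{"offset":[0,0,-0.03],"twist":[0,0,0]},{"offset":[0,0,-0.07],"twist":[0,0,0]},{"offset":[0,0,-0.12],"twist":[0,0,0]},{"offset":[0,0,-0.15],"twist":[0,0,0]},{"offset":[0,0,-0.15],"twist":[0,0,0]}]'
python3 - <<'E'
from h import *
o=get_obs();im=get_image("wrist");np.save("w5.npy",im);np.save("o5.npy",o,allow_pickle=True);print(o["contact_force"],o["wrist_torque"])
cv2.imwrite("pics/w5.png",im[:,:,::-1])
R0=R.from_rotvec(o["tool_rot"]).as_matrix();T=o["tool_pos"]
g=T+R0@[.006,0,-.019]   # expected gauge origin
ax=R0[:,0];print("exp tip px",w2p(g-.13*ax,"wrist",o),"handle far-top px",w2p(g+.045*ax-.009*R0[:,2],"wrist",o))
hsv=cv2.cvtColor(im,cv2.COLOR_RGB2HSV)
red=((hsv[...,0]<6)|(hsv[...,0]>174))&(hsv[...,1]>150)&(hsv[...,2]>60);red[:200]=0;red[:,:230]=0;red[:,320:]=0
rr=np.argwhere(red);print("red",rr.min(0),rr.max(0),rr.mean(0)) if len(rr) else print("no red")
E
```

```text
t: 11.1
tool_pos: [0.4951, 0.2406, 0.0322]
tool_rot: [-3.131, 0.244, -0.003]
contact_force: [-0.3, 1.2, -1.0]
opening: 0.0855
grip_force: 0.0
t: 11.85
tool_pos: [0.4944, 0.2406, 0.0314]
tool_rot: [-3.132, 0.244, -0.001]
contact_force: [-0.4, 0.5, 3.6]
opening: 0.0171
grip_force: 68.7
t: 12.6
tool_pos: [0.4961, 0.2411, 0.1855]
tool_rot: [-3.129, 0.243, -0.012]
contact_force: [0.2, 0.8, -1.4]
opening: 0.0165
grip_force: 68.3
[ 0.15453963  0.78928196 -1.41289703] [0.00769502 0.02329646 0.02065472]
exp tip px [[276.92144372 513.382975  ]] handle far-top px [[277.35778568 173.49102313]]
no red
```

View pics/w5.png

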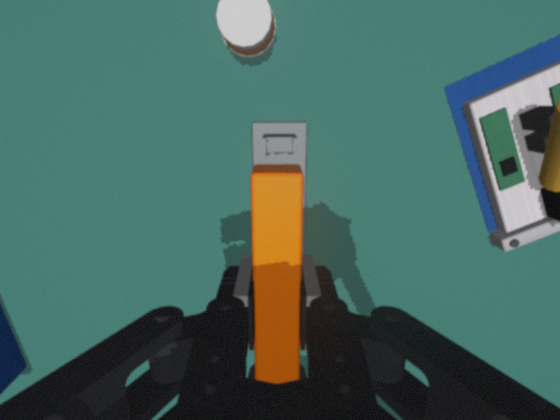

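```bash
cat >> h.py <<'E'
JC=np.array([.4915,.0073]);JY=15.7
ju=np.array([np.cos(np.radians(JY)),np.sin(np.radians(JY))])
M=np.array([*(JC+.0443*ju),.070]);A=np.array([*(ju*np.cos(np.pi/6)),.5])
def tiplook(tag,cams=("scene","top")):
    o=get_obs();R0=R.from_rotvec(o["tool_rot"]).as_matrix();g=o["tool_pos"]+R0@[.006,0,-.019];ax=R0[:,0];tip=g-.13*ax
    print("tool",np.round(o["tool_pos"],4),"pitch %.2f yaw %.2f"%(np.degrees(np.arcsin(ax[2])),np.degrees(np.arctan2(ax[1],ax[0]))),"tip",np.round(tip,4),"s %.4f"%((g-M)@A),"lateral tip err",np.round((tip-M)-((tip-M)@A)*A,4))
    for n in cams:
        im=get_image(n);cv2.imwrite(f"pics/{tag}{n}.png",im[:,:,::-1]);e=w2p([tip,tip+.012*ax,M],n)
        hsv=cv2.cvtColor(im,cv2.COLOR_RGB2HSV);red=((hsv[...,0]<6)|(hsv[...,0]>174))&(hsv[...,1]>110)&(hsv[...,2]>60)
        c=e[:2].mean(0);ys,xs=np.nonzero(red);k=np.hypot(xs-c[0],ys-c[1])<15
        print(n,"tip,tip+12,mouth px",np.round(e,1).tolist(),"red",k.sum(),xs[k].mean(),ys[k].mean(),"exp",np.round(c,1))
    return o
E
python3 -c "
from h import *
s=.168
rel(M+(s-.006)*A,JY,30,back=.019)"
```

```text
offset [0.2094, 0.1502, 0.0484] twist [6.39, 29.36, -24.04] TCP-> [0.6784 0.0598 0.1345]
```

```bash
python3 -m crank '[{"offset":[0.021,0.015,0.005],"twist":[0.6,2.9,-2.4]},{"offset":[0.052,0.0375,0.012],"twist":[1.6,7.3,-6]},{"offset":[0.084,0.06,0.019],"twist":[2.6,11.7,-9.6]},{"offset":[0.115,0.0825,0.0265],"twist":[3.5,16.1,-13.2]},{"offset":[0.147,0.105,0.034],"twist":[4.5,20.5,-16.8]},{"offset":[0.178,0.128,0.041],"twist":[5.4,25,-20.4]},{"offset":[0.2,0.144,0.046],"twist":[6.1,28,-23]},{"offset":[0.2094,0.1502,0.0484],"twist":[6.39,29.36,-24.04]},{"offset":[0.2094,0.1502,0.0484],"twist":[6.39,29.36,-24.04]},{"offset":[0.2094,0.1502,0.0484],"twist":[6.39,29.36,-24.04]}]'
python3 - <<'E'
from h import *
tiplook("p1")
rel(M+(.168-.006)*A,JY,30,back=.019)
a=cv2.imread("pics/p1scene.png")[150:270,270:390];b=cv2.imread("pics/p1top.png")[150:270,190:310]
cv2.imwrite("pics/p1.png",cv2.resize(np.hstack([a,b]),None,fx=3.3,fy=3.3,interpolation=cv2.INTER_CUBIC))
E
```

```text
t: 13.9
tool_pos: [0.6765, 0.06, 0.131]
tool_rot: [-2.943, -0.405, -0.779]
contact_force: [0.1, 0.1, -1.2]
opening: 0.0168
grip_force: 68.4
tool [0.6765 0.06   0.131 ] pitch 29.67 yaw 15.68 tip [0.5638 0.0284 0.0861] s 0.1649 lateral tip err [ 0.0005  0.0009 -0.0013]
scene tip,tip+12,mouth px [[315.2, 184.9], [319.2, 184.5], [303.4, 185.8]] red 10 317.2 184.5 exp [317.2 184.7]
top tip,tip+12,mouth px [[249.7, 205.4], [248.3, 201.0], [254.0, 218.0]] red 597 249.3249581239531 201.28810720268007 exp [249.  203.2]
offset [0.0021, 0.0008, -0.0016] twist [-0.03, 0.22, 0.03] TCP-> [0.6784 0.0598 0.1345]
```

View pics/p1.png

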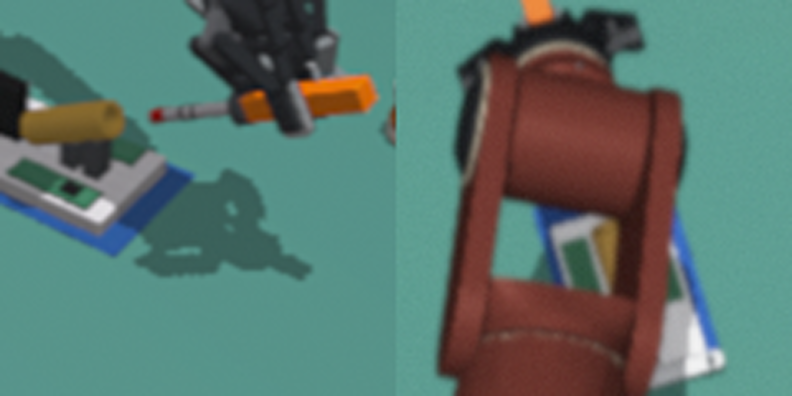

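The scene crop shows the gauge tip (155,115) in line with the tube mouth (115,120), and the red tip is within 0.5 px of the prediction. The arm hides the tip in the top view. I'll correct the small residual and let it settle.

```bash
python3 -m crank '[{"offset":[0.0021,0.0008,-0.0016],"twist":[0,0.22,0]},{"offset":[0.0021,0.0008,-0.0016],"twist":[0,0.22,0]},{"offset":[0.0021,0.0008,-0.0016],"twist":[0,0.22,0]},{"offset":[0.0021,0.0008,-0.0016],"twist":[0,0.22,0]}]'
python3 - <<'E'
from h import *
tiplook("p2",("scene",))
rel(M+(.168-.006)*A,JY,30,back=.019)
rel(M+(.12-.006)*A,JY,30,back=.019)
E
```

```text
t: 14.5
tool_pos: [0.6788, 0.0592, 0.135]
tool_rot: [-2.94, -0.405, -0.789]
contact_force: [0.0, 0.1, -1.5]
opening: 0.0171
grip_force: 68.4
tool [0.6788 0.0592 0.135 ] pitch 30.04 yaw 15.71 tip [0.5663 0.0275 0.0893] s 0.1684 lateral tip err [ 0.0001 -0.0007  0.0001]
scene tip,tip+12,mouth px [[315.8, 184.5], [319.8, 184.0], [303.4, 185.8]] red 10 317.8 184.0 exp [317.8 184.2]
offset [-0.0004, -0.0008, 0.0002] twist [0.01, -0.04, 0.0] TCP-> [0.6784 0.0598 0.1345]
offset [-0.0484, -0.0008, 0.0002] twist [0.01, -0.04, 0.0] TCP-> [0.6383 0.0486 0.1105]
```

```bash
python3 -m crank '[{"offset":[-0.01,-0.0004,0],"twist":[0,0,0]},{"offset":[-0.02,-0.0004,0],"twist":[0,0,0]},{"offset":[-0.03,-0.0004,0],"twist":[0,0,0]},{"offset":[-0.038,-0.0004,0],"twist":[0,0,0]},{"offset":[-0.044,-0.0004,0],"twist":[0,0,0]},{"offset":[-0.05,-0.0004,0],"twist":[0,0,0]},{"offset":[-0.053,-0.0004,0],"twist":[0,0,0]},{"offset":[-0.053,-0.0004,0],"twist":[0,0,0]}]'
python3 - <<'E'
from h import *
o=tiplook("p3",("scene",));print(o["contact_force"],o["wrist_torque"])
a=cv2.imread("pics/p3scene.png")[150:230,270:390]
cv2.imwrite("pics/p3.png",cv2.resize(a,None,fx=6,fy=6,interpolation=cv2.INTER_CUBIC))
E
```

```text
t: 15.55
tool_pos: [0.6345, 0.047, 0.1083]
tool_rot: [-2.94, -0.405, -0.789]
contact_force: [0.1, -0.9, -0.9]
opening: 0.0167
grip_force: 68.4
tool [0.6345 0.047  0.1083] pitch 30.04 yaw 15.69 tip [0.522  0.0154 0.0627] s 0.1153 lateral tip err [ 0.0001 -0.0004  0.0001]
scene tip,tip+12,mouth px [[298.7, 186.3], [302.5, 185.9], [303.4, 185.8]] red 0 nan nan exp [300.6 186.1]
[ 0.12483217 -0.85976436 -0.93929848] [-0.08359832  0.2593692  -0.02438774]h.py:40: RuntimeWarning: Mean of empty slice.
  print(n,"tip,tip+12,mouth px",np.round(e,1).tolist(),"red",k.sum(),xs[k].mean(),ys[k].mean(),"exp",np.round(c,1))
  ret = ret.dtype.type(ret / rcount)
```

View pics/p3.png

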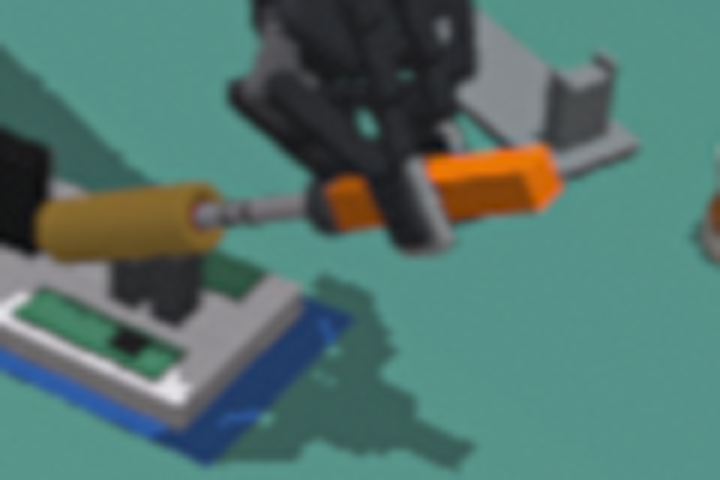

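The tip has entered the mouth at (205,213) freely. I'll push on, slowing near the collar.

```bash
python3 -m crank '[{"offset":[-0.008,0,0],"twist":[0,0,0]},{"offset":[-0.016,0,0],"twist":[0,0,0]},{"offset":[-0.024,0,0],"twist":[0,0,0]},{"offset":[-0.032,0,0],"twist":[0,0,0]},{"offset":[-0.04,0,0],"twist":[0,0,0]},{"offset":[-0.046,0,0],"twist":[0,0,0]},{"offset":[-0.051,0,0],"twist":[0,0,0]},{"offset":[-0.053,0,0],"twist":[0,0,0]},{"offset":[-0.053,0,0],"twist":[0,0,0]}]'
python3 -c "
from h import *
o=tiplook('p4',());print(o['contact_force']@A,o['wrist_torque'])"
```

```text
t: 16.73
tool_pos: [0.5904, 0.0346, 0.082]
tool_rot: [-2.94, -0.405, -0.789]
contact_force: [0.5, 0.3, -0.5]
opening: 0.0169
grip_force: 68.4
tool [0.5904 0.0346 0.082 ] pitch 30.05 yaw 15.70 tip [0.4779 0.003  0.0363] s 0.0625 lateral tip err [ 0.0001 -0.0005  0.0001]
0.18902856174689037 [-0.07566102  0.27942994 -0.05180707]
```

```bash
python3 -m crank '[{"offset":[-0.001,0,0],"twist":[0,0,0]},{"offset":[-0.002,0,0],"twist":[0,0,0]},{"offset":[-0.003,0,0],"twist":[0,0,0]},{"offset":[-0.004,0,0],"twist":[0,0,0]},{"offset":[-0.005,0,0],"twist":[0,0,0]},{"offset":[-0.005,0,0],"twist":[0,0,0]}]'
python3 -c "
from h import *
o=tiplook('p4',());print(o['contact_force']@A,o['wrist_torque'])"
python3 -m crank '[{"offset":[-0.0005,0,0],"twist":[0,0,0]},{"offset":[-0.001,0,0],"twist":[0,0,0]},{"offset":[-0.0015,0,0],"twist":[0,0,0]},{"offset":[-0.0015,0,0],"twist":[0,0,0]}]'
python3 -c "
from h import *
o=tiplook('p4',());print(o['contact_force']@A,o['wrist_torque'])"
```

```text
t: 17.48
tool_pos: [0.5861, 0.0335, 0.0793]
tool_rot: [-2.94, -0.405, -0.789]
contact_force: [0.2, 0.2, -1.5]
opening: 0.0168
grip_force: 68.4
tool [0.5861 0.0335 0.0793] pitch 30.03 yaw 15.70 tip [0.4736 0.0019 0.0337] s 0.0573 lateral tip err [ 0.0001 -0.0004  0.    ]
-0.5337401044664356 [-0.10203863  0.24098347  0.0131669 ]
t: 17.98
tool_pos: [0.5849, 0.0331, 0.0786]
tool_rot: [-2.94, -0.405, -0.789]
contact_force: [0.3, -0.9, -1.2]
opening: 0.0169
grip_force: 68.4
tool [0.5849 0.0331 0.0786] pitch 30.04 yaw 15.70 tip [0.4724 0.0015 0.033 ] s 0.0559 lateral tip err [ 0.0001 -0.0004  0.    ]
-0.5133227384678044 [-0.10758897  0.26602798 -0.0038822 ]
```

Not there yet, so I'll creep on in 0.5 mm steps.

```bash
for i in 1 2 3; do echo; done >/dev/null
python3 -m crank '[{"offset":[-0.0005,0,0],"twist":[0,0,0]},{"offset":[-0.001,0,0],"twist":[0,0,0]},{"offset":[-0.0015,0,0],"twist":[0,0,0]},{"offset":[-0.0015,0,0],"twist":[0,0,0]}]'
python3 -c "
from h import *
o=tiplook('p4',());print(o['contact_force']@A,o['wrist_torque'])"
```

```text
t: 18.48
tool_pos: [0.584, 0.0328, 0.0782]
tool_rot: [-2.94, -0.405, -0.79]
contact_force: [2.1, 1.0, -0.6]
opening: 0.017
grip_force: 68.3
tool [0.584  0.0328 0.0782] pitch 30.08 yaw 15.70 tip [0.4715 0.0012 0.0325] s 0.0548 lateral tip err [ 0.0001 -0.0004  0.0001]
1.650104961878003 [ 0.02807753  0.17209347 -0.01973525]
```

```bash
python3 -m crank '[{"offset":[-0.0004,0,0],"twist":[0,0,0]},{"offset":[-0.0008,0,0],"twist":[0,0,0]},{"offset":[-0.0008,0,0],"twist":[0,0,0]}]'
python3 - <<'E'
from h import *
o=tiplook('p4',());print(o['contact_force']@A,o['wrist_torque'])
a=get_image("scene")[150:230,270:390,::-1]
cv2.imwrite("pics/p5.png",cv2.resize(a,None,fx=6,fy=6,interpolation=cv2.INTER_CUBIC))
E
```

```text
t: 18.85
tool_pos: [0.5839, 0.0327, 0.0783]
tool_rot: [-2.939, -0.405, -0.792]
contact_force: [4.1, 2.7, -1.3]
opening: 0.017
grip_force: 68.3
tool [0.5839 0.0327 0.0783] pitch 30.17 yaw 15.68 tip [0.4715 0.0011 0.0325] s 0.0547 lateral tip err [ 0.0001 -0.0005  0.0001]
3.4346549993971607 [ 0.26509758 -0.38953867  0.08102337]
```

View pics/p5.png

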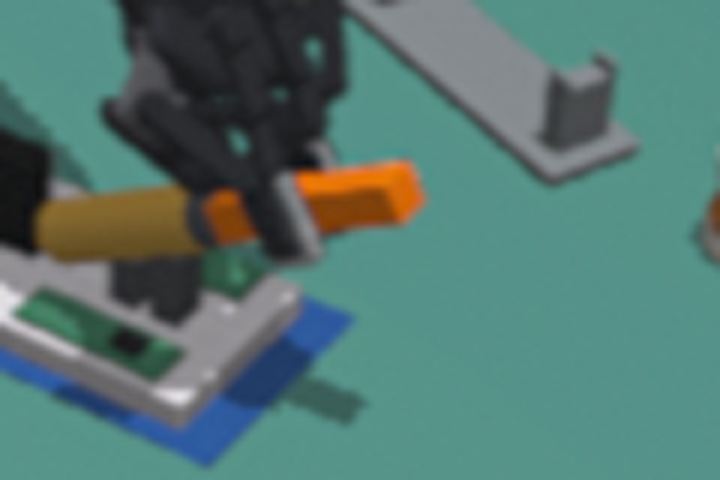

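The collar sits flush on the mouth at (200,215), the push has stopped advancing and the force is about 4 N. I'll draw it out straight.

```bash
python3 -m crank '[{"offset":[0.002,0,0],"twist":[0,0,0]},{"offset":[0.008,0,0],"twist":[0,0,0]},{"offset":[0.016,0,0],"twist":[0,0,0]},{"offset":[0.024,0,0],"twist":[0,0,0]},{"offset":[0.032,0,0],"twist":[0,0,0]},{"offset":[0.04,0,0],"twist":[0,0,0]},{"offset":[0.048,0,0],"twist":[0,0,0]},{"offset":[0.056,0,0],"twist":[0,0,0]},{"offset":[0.064,0,0],"twist":[0,0,0]},{"offset":[0.072,0,0],"twist":[0,0,0]},{"offset":[0.082,0,0],"twist":[0,0,0]},{"offset":[0.095,0,0],"twist":[0,0,0]},{"offset":[0.11,0,0],"twist":[0,0,0]},{"offset":[0.12,0,0],"twist":[0,0,0]},{"offset":[0.12,0,0],"twist":[0,0,0]},{"offset":[0.12,0,0],"twist":[0,0,0]}]'
python3 - <<'E'
from h import *
tiplook("p6",("scene",))
card=np.array([.477,-.268]);y=0
u=np.array([1,0.])
print("above");rel([*(card+[.124,0]+[0,.0]),.20],y,0,back=.019)
print("final");rel([*(card+.124*u),.104],y,0,back=.019)
E
```

```text
t: 20.9
tool_pos: [0.6827, 0.0607, 0.137]
tool_rot: [-2.94, -0.406, -0.787]
contact_force: [0.0, 0.5, -0.9]
opening: 0.0169
grip_force: 68.6
tool [0.6827 0.0607 0.137 ] pitch 29.98 yaw 15.70 tip [0.5701 0.0291 0.0915] s 0.1730 lateral tip err [ 0.0001 -0.0003 -0.    ]
scene tip,tip+12,mouth px [[317.5, 184.2], [321.5, 183.8], [303.4, 185.8]] red 10 319.2 184.0 exp [319.5 184. ]
above
offset [-0.1229, 0.2944, -0.1219] twist [-4.12, -29.79, 15.33] TCP-> [ 0.601 -0.268  0.181]
final
offset [-0.1709, 0.2944, -0.0388] twist [-4.12, -29.79, 15.33] TCP-> [ 0.601 -0.268  0.085]
```

```bash
python3 -m crank '[{"offset":[-0.006,0.012,-0.02],"twist":[-0.3,-2,1]},{"offset":[-0.02,0.045,-0.035],"twist":[-0.8,-6,3]},{"offset":[-0.04,0.09,-0.05],"twist":[-1.5,-11,5.5]},{"offset":[-0.06,0.14,-0.068],"twist":[-2.2,-16,8]},{"offset":[-0.08,0.19,-0.086],"twist":[-2.9,-21,10.7]},{"offset":[-0.1,0.235,-0.102],"twist":[-3.5,-25,13]},{"offset":[-0.115,0.275,-0.114],"twist":[-3.9,-28,14.5]},{"offset":[-0.1229,0.2944,-0.1219],"twist":[-4.12,-29.79,15.33]},{"offset":[-0.1229,0.2944,-0.1219],"twist":[-4.12,-29.79,15.33]},{"offset":[-0.1229,0.2944,-0.1219],"twist":[-4.12,-29.79,15.33]},{"offset":[-0.1229,0.2944,-0.1219],"twist":[-4.12,-29.79,15.33]},{"offset":[-0.1229,0.2944,-0.1219],"twist":[-4.12,-29.79,15.33]}]'
python3 -c "
from h import *
rel([.477+.124,-.268,.104],0,0,back=.019)"
```

```text
t: 22.45
tool_pos: [0.6016, -0.2669, 0.1815]
tool_rot: [-3.142, -0.002, -0.002]
contact_force: [0.2, -0.1, -1.4]
opening: 0.0174
grip_force: 68.7
offset [-0.0007, 0.0011, 0.0965] twist [-0.01, -0.06, 0.07] TCP-> [ 0.601 -0.268  0.085]
```

```bash
python3 -m crank '[{"offset":[0,0,0.02],"twist":[0,0,0]},{"offset":[0,0.001,0.045],"twist":[0,0,0]},{"offset":[0,0.001,0.07],"twist":[0,0,0]},{"offset":[-0.0007,0.001,0.088],"twist":[0,0,0]},{"offset":[-0.0007,0.001,0.0965],"twist":[0,0,0]},{"offset":[-0.0007,0.001,0.0965],"twist":[0,0,0]},{"offset":[-0.0007,0.001,0.0965],"twist":[0,0,0]},{"offset":[-0.0007,0.001,0.0965],"twist":[0,0,0]},{"offset":[-0.0007,0.001,0.0965],"twist":[0,0,0]}]'
python3 - <<'E'
from h import *
tiplook("f",("scene","top"))
for q,z in (("jig",.015),("dock",0),("spool",.03),("fluxjar",.05),("driver",.01),("card_mid",.004)):
    for r in cut_out(q,"top")[:2]: print(q,round(r["confidence"],2),*box(r["region"],z,"top"))
a=cv2.imread("pics/fscene.png");cv2.imwrite("pics/f.png",cv2.resize(a[130:330,90:370],None,fx=2.8,fy=2.8,interpolation=cv2.INTER_CUBIC))
E
```

```text
t: 23.58
tool_pos: [0.6013, -0.2693, 0.0859]
tool_rot: [3.141, 0.0, 0.004]
contact_force: [0.5, -0.2, -1.2]
opening: 0.0166
grip_force: 68.7
tool [ 0.6013 -0.2693  0.0859] pitch 0.13 yaw 0.00 tip [ 0.4773 -0.2692  0.1046] s 0.0108 lateral tip err [ 0.0246 -0.2656  0.0835]
scene tip,tip+12,mouth px [[180.4, 213.7], [183.4, 216.7], [303.4, 185.8]] red 18 181.88888888888889 214.55555555555554 exp [181.9 215.2]
top tip,tip+12,mouth px [[373.3, 236.5], [373.0, 231.5], [254.0, 218.0]] red 611 371.8281505728314 232.89689034369886 exp [373.1 234. ]
jig 0.57 [797.4 216.8] [124.4 179.9] 38.4
dock 0.63 [494.8   9.7] [165.5 111.9] 15.2
spool 0.7 [ 664.6 -230.1] [20.8 48.6] 54.8
fluxjar 0.71 [625.  239.8] [50.1 41.3] 44.1
card_mid 0.76 [ 451.1 -305.4] [43.8 73.3] 87.0
```

View pics/f.png

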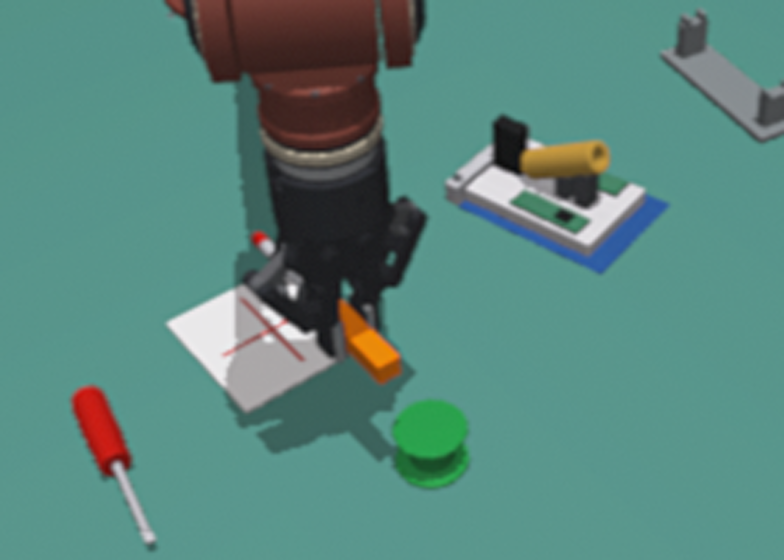

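The tip (260,240 in the crop) is level above the card cross and matches the predicted pixel within 1 px. The spool and driver are undisturbed. One check that the withdrawal did not shift the jig, then I hand in.

Run:
```python
from h import *
a=cv2.imread("pics/p2scene.png",0)[185:225,250:300];b=cv2.imread("pics/fscene.png",0)[185:225,250:300]
print("jig shift px",cv2.phaseCorrelate(a.astype(np.float32),b.astype(np.float32)))
```

```text
jig shift px ((0.044018817100148766, 0.07539302950667448), 0.8115025837421417)
```

```bash
python3 -c "
from station import *
print(finish_job())"
```

```text
the job is handed in; nothing more can be done
None
```

I handed the job in with the jig home against the stop bar, the gauge pushed in to its collar (about 4 N) and drawn out, and its red tip held level about 10 cm above the card's middle; the verdict was not shown.

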